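# Take the upper plate off the pipette stand for washing

## Robot

A 7-joint arm with a two-finger parallel gripper is mounted at the origin on the work surface. World frame = base frame: x ahead of the robot, y to its left, z up, the work surface at z = 0. Lengths are in m, angles in rad, forces in N, time in s.
With the tool pointing down it reaches from about 0.35 to 0.9 m from the base axis. Payload 7.2 kg.
Tool frame: the origin (TCP) lies at the very end of the fingers, on their centre line; the grasp point (between the pads) lies env.tcp_to_grasp behind it (env.tcp_to_grasp is the distance from the TCP to the grasp point, in m); z points along the fingers, y is the direction in which the jaws open and shut (so a half turn about z gives the same grasp; the last joint's range is limited). The gripper opens to 85 mm and grips with 20 to 120 N. Pads are 22 mm wide; open, the fingers measure 114 mm over their backs; the gripper's body (76 mm by 85 mm) begins 54 mm behind the grasp point. The pads swing forward as they close: fully open they stand 13 mm farther back than shut.
Start: joints at [1.062, 0.411, -0.013, 1.596, 0.006, 1.134, -0.082], TCP at [0.267, -0.565, 0.231] pointing down, gripper open.
Joint ranges: [-2.95, 2.95], [-0.29, 1.99], [-1.47, 1.44], [0.14, 2.54], [-1.03, 4.17], [0.13, 1.85], [-2.86, 2.86]. Speed limits (rad/s): [2.39, 2.39, 3.01, 3.01, 3.14, 3.14, 3.14].

## Interface

Orientations are given as a unit quaternion [x, y, z, w].
In Python, from station import env gives the robot as it stands.
- The arm moves only by the tool step_arm, never from a script. Its argument "motion" is a list that holds one entry, the list of rows, each a list of 6 numbers: the shift along the tool's x, y, z in mm, then the turn, a rotation vector about the tool's x, y, z in rad. In form: [[[tx, ty, tz, ax, ay, az], ...]]. A call has exactly 8 rows; each row shifts and turns the pose as measured when the row begins, along the tool's axes as they then stand; what a row does not reach is not made up. A row lasts 1/10 s, in which the tool goes at most 50 mm and 8.59 degrees, less where a joint would pass 70% of its speed; a pose out of reach is approached as far as the arm can. A call with a gripper value outside its range is refused whole. "gripper" is the finger opening in mm, from 0 to 85.4, set as the call begins (left out, the last holds). The fingers move at their own pace and stop on an object; "squeeze" is the grip in N (left out, the last holds). Time passes only in rows, so rows that do not move let the fingers close, or fill a call up. It gives the time, the measured TCP pose, the force and the opening at its end, in the units of the state.
- env.get_obs(): the state, without advancing time (a new reading comes with each control period).
- env.camera(name): name is "side" or "top"; returns a dict with "color" (480x640x3 uint8, blue, green, red), "range_z" (480x640 float32, m along the optical axis (not along the pixel's ray), 0 where there is no reading), "fx", "fy", "cx", "cy" (pixels), "extrinsics" (4x4, takes a point from world to camera coordinates). Camera axes: x right, y down, z forward; pixel columns grow to the right and rows downward; lengths in m; the calibration is good to about 2 mm. A picture is of the moment at which its call begins.
- env.sign_off(): hands the job in, once; it reports no verdict.
The state is a dict: "t": time; "qpos": joint angles; "qd": joint speeds; "effort": joint torques, N m; "tcp_pos": TCP position; "orientation": TCP orientation; "force": force on the tool from outside, world axes, zero at the start; "torque": the same for the moment, N m; "opening": finger opening in m.
Only numpy, scipy, OpenCV 4.12 (cv2) and the standard library are available. Lean on these libraries where they do the work, as an engineer would, in place of code of your own. Each camera call takes 0.05 s, during which the arm holds its last target.

## Task

Take the upper plate off the pipette stand so it can be washed: hold it by its hub, turn it gently anticlockwise (seen from above) until you feel the hidden bayonet come to its stop, then draw it straight up off the open end of the rod without forcing it. Set it down, hub up, flat in the steel draining tray without dropping it, let go, and leave everything else on the bench as it is.

Things in the scene. Friction and masses are not known exactly. Their poses are not given: they have to be found in the camera images.
- plate: upper plate of the pipette stand, white plastic, about 0.2 kg: an open-spoked wheel 150 mm across, 6 mm thick, with an eight-sided hub in the middle, 40 mm across flats, reaching 48 mm above the plate's underside (42 mm of hub stand clear above the plate). Origin: centre of the underside; z up along the bore; x points squarely out of one flat of the hub (a flat every 45 degrees)
- hub (a point): point on the axis of the plate's hub, 32 mm above the plate's underside: a good height to grip it across two flats from above. Its 18 mm bore slides on the 16 mm rod. Hidden inside is a bayonet groove, 10 mm high, whose roof rests on the rod's cross pin: before unlocking, the plate can rise only about 5 mm until the groove's floor catches the pin
- keyway (a point): centre of the plate's underside, where two key slots lead down out of the groove. The plate turns freely anticlockwise (from above) by 15 to 78 degrees, differing each time and not visible, up to a stop with only a few degrees of give. At the stop, and up to 7 degrees short of it, the slots stand over the pin and the plate draws straight up. Damage: turning on against the stop with over about 0.4 N m, or over 40 N between plate and stand
- stand: pipette stand, screwed to the bench: grey round cast foot 156 mm across, a fixed lower plate like the upper one with its top 40 mm above the bench, and an upright steel rod 16 mm thick. Its cross pin (5 mm thick, 28 mm long) is inside the hub, 135 mm above the bench, pointing in an unknown direction. Origin: on the bench, on the rod's axis; z up; the yaw of this frame says nothing of the pin
- rod_tip (a point): free upper end of the stand's rod, on its axis, 180 mm above the bench; at the start about 13 mm above the top of the hub. The plate is off once its underside is above this point, a rise of about 61 mm
- tray: square stainless steel draining tray, 210 x 210 mm outside, walls 4 mm thick and 30 mm high, floor 4 mm thick, empty; does not move. Origin: centre of the underside, on the bench; x and y along its sides; small carrying handle on its +x side
- knob: bystander, leave alone: black stand-top knob, 30 mm wide, 30 mm high, standing on the bench; origin at the centre of its underside
- beaker: bystander, leave alone: small empty glass beaker, 54 mm wide, 70 mm high; origin at the centre of its underside
- reagent: bystander, leave alone: amber glass reagent bottle with a black cap, 76 mm wide, 160 mm high; origin at the centre of its underside
- flask: bystander, leave alone: conical glass flask, 82 mm wide at the foot, 130 mm high; origin at the centre of its underside
- bulb: bystander, leave alone: dark rubber pipette bulb, 52 mm wide, 75 mm high, standing; origin at the centre of its underside
- mortar: bystander, leave alone: white porcelain mortar, 90 mm wide, 55 mm high; origin at the centre of its underside
- spatula: bystander, leave alone: steel spatula, 170 mm long, lying flat; origin on the bench at mid-length
There are look-alikes about, which are no part of the job. Leave any green or purple look-alike of the plate alone. Leave any brown look-alike of the stand alone.

How it is judged:
By the outcome, as a careful person would: the job done as asked, in the order asked, and still so for the second after the job is handed in, with the robot touching nothing.
It also fails if it takes over 64 s, if anything falls off the work surface, if the arm or the gripper's body presses on something with over 40 N, if the wrist force passes 120 N, or if a joint passes its speed limit or range.

## Working session

There is one attempt and no reset: what is moved stays moved. The work goes in short steps, Python scripts to look and compute and a tool call to move; the robot and the scene stay as the last step left them, time stands still between calls to the robot, and variables do not carry over. Pictures are saved under pics/ and viewed, and the job is handed in when it is done.

Besides the shell and the picture viewer there is one more tool, called by a JSON object that holds its "name" and its "arguments", one argument or row to a line. step_arm: Moves the arm, as the interface text tells. Its arguments: {"type":"object","properties":{"motion":{"type":"array"},"gripper":{"type":"number"},"squeeze":{"type":"number"}},"required":["motion"]}

```bash
ls; mkdir -p pics; cat > h.py <<'E'
import numpy as np, cv2
from station import env
def snap(n,f):
    c=env.camera(n); cv2.imwrite('pics/'+f,c['color']); np.savez('pics/'+f+'.npz',**c); return c
def pts(c):
    z=c['range_z']; v,u=np.mgrid[:480,:640]
    P=np.stack([(u-c['cx'])/c['fx']*z,(v-c['cy'])/c['fy']*z,z],-1)
    E=c['extrinsics']; return (P-E[:3,3])@E[:3,:3]
E
python3 - <<'E'
from h import *
for n in('top','side'):
    c=snap(n,n+'0.png'); print(n,c['fx'],c['cx'],c['cy'],c['extrinsics'].round(3).tolist())
o=env.get_obs(); print(o); print(env.tcp_to_grasp)
E
```

```text
pics
top 597.8696130610426 322.98985659486726 234.78848448560564 [[0.023, -1.0, -0.012, -0.005], [-0.994, -0.022, -0.108, 0.502], [0.108, 0.015, -0.994, 1.407], [0.0, 0.0, 0.0, 1.0]]
side 622.0757907200903 314.3319189943251 245.48471719510593 [[0.943, -0.331, -0.0, -0.481], [-0.236, -0.67, -0.704, 0.214], [0.233, 0.664, -0.71, 1.656], [0.0, 0.0, 0.0, 1.0]]
{'t': 0.1, 'qpos': array([ 1.06181779,  0.4118383 , -0.01267589,  1.596966  ,  0.00559641,
        1.13431545, -0.08220631]), 'qd': array([-0.00043188, -0.00154359, -0.00082256, -0.00057998, -0.00060055,
        0.00029088,  0.00136027]), 'effort': array([ 1.82884527e-03, -6.01832557e+01,  6.83738776e-01, -3.00091660e+01,
        1.39424403e-02,  6.47545065e-03, -3.27105170e-05]), 'tcp_pos': array([ 0.26640486, -0.56487601,  0.23052359]), 'orientation': array([ 9.75813981e-01,  2.18601277e-01, -2.19475708e-04, -7.12778967e-04]), 'force': array([ 0.28821576, -0.26162383, -0.89936321]), 'torque': array([-0.03704324, -0.0059063 ,  0.00810451]), 'opening': 0.0854593904448715}
0.0187
```

View pics/top0.png

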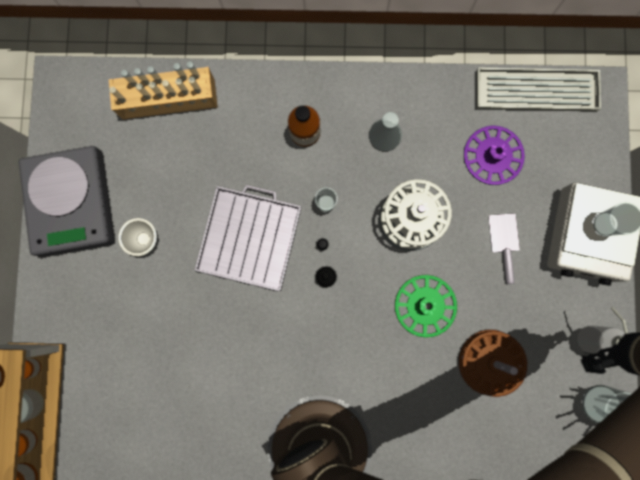

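View pics/side0.png

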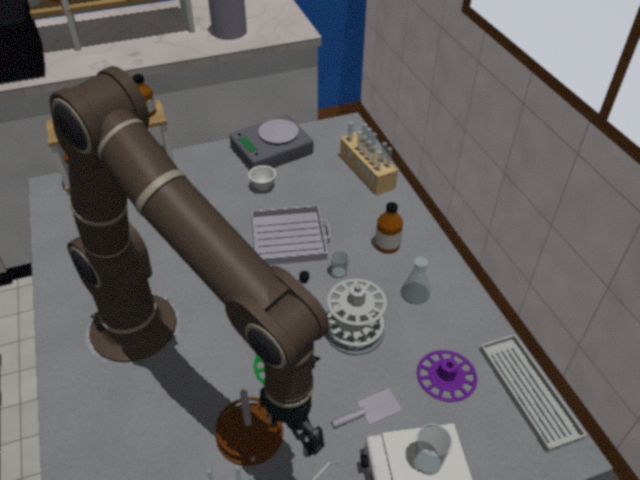

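The white plate sits on the grey stand at about (416,212) in the top view and (356,303) in the side view. The tray is at about (248,238) top. The green, purple and brown items are look-alikes.

```bash
python3 - <<'E'
from h import *
c=dict(np.load('pics/top0.png.npz')); P=pts(c); col=c['color'].astype(int)
hsv=cv2.cvtColor(c['color'],cv2.COLOR_BGR2HSV)
z=P[...,2]
R=np.zeros((480,640),bool); R[160:265,365:465]=1
# plate top
m=R&(z>.108)&(z<.135)
p=P[m]; print('plate n',len(p),'z',np.median(p[:,2]))
(a,b),r=cv2.minEnclosingCircle(p[:,:2].astype(np.float32)); print('plate circ',a,b,r)
m=R&(z>.150)&(z<.172); p=P[m]; print('hub',len(p),np.median(p[:,2]),p[:,:2].mean(0),cv2.minEnclosingCircle(p[:,:2].astype(np.float32)), cv2.minAreaRect(p[:,:2].astype(np.float32)*1000))
m=R&(z>.174); p=P[m]; print('rod',len(p),p.mean(0) if len(p) else 0)
print(np.sort(z[R])[-10:])
# tray
T=np.zeros_like(R);T[180:300,185:310]=1
m=T&(z>.02)&(z<.045); p=P[m];rr=cv2.minAreaRect(p[:,:2].astype(np.float32)*1000);print('tray',rr,cv2.boxPoints(rr))
for n,(u,v) in dict(floor=(248,250),b=(285,250)).items(): print(n,P[v,u])
im=cv2.resize(c['color'][165:265,365:465],(800,600)[1:]*2 if 0 else (600,600),interpolation=cv2.INTER_CUBIC); cv2.imwrite('pics/crop_top.png',im)
c=dict(np.load('pics/side0.png.npz'));P=pts(c);z=P[...,2]
R=np.zeros((480,640),bool); R[270:360,318:395]=1
m=R&(z>.110)&(z<.130); print('side plate',m.sum(),cv2.minEnclosingCircle(P[m][:,:2].astype(np.float32)))
m=R&(z>.174);print('side rod',P[m].mean(0),m.sum())
m=R&(z>.160)&(z<.172);print('side hub',P[m].mean(0),m.sum())
cv2.imwrite('pics/crop_side.png',cv2.resize(c['color'][265:355,310:400],(600,600),interpolation=cv2.INTER_CUBIC))
E
```

```text
plate n 2223 z 0.12482291915588198
plate circ 0.548582136631012 -0.20492267608642578 0.07544851303100586
hub 248 0.16623352518261925 [ 0.54720847 -0.20370217] ((0.5486661195755005, -0.20455892384052277), 0.02157992497086525) ((548.4468383789062, -204.99058532714844), (39.40959167480469, 41.066619873046875), 25.363149642944336)
rod 84 [ 0.44770336 -0.10986402  0.81614486]
[1.45284666 1.45284666 1.45284666 1.45284666 1.45284666 1.45284666
 1.45284666 1.45284666 1.45284666 1.45284666]
tray ((501.46783447265625, 186.20599365234375), (211.7019805908203, 230.79710388183594), 77.74244689941406) [[366.22717 107.26794]
 [591.7628   58.26821]
 [636.7085  265.14404]
 [411.17285 314.14377]]
floor [0.46322224 0.18888395 0.00080091]
b [0.46511933 0.09842914 0.00219795]
side plate 1394 ((0.5478464365005493, -0.21066974103450775), 0.07767818123102188)
side rod [ 0.32088208 -0.59545637  0.6179986 ] 384
side hub [ 0.54590784 -0.2135896   0.1665569 ] 151
```

View pics/crop_top.png

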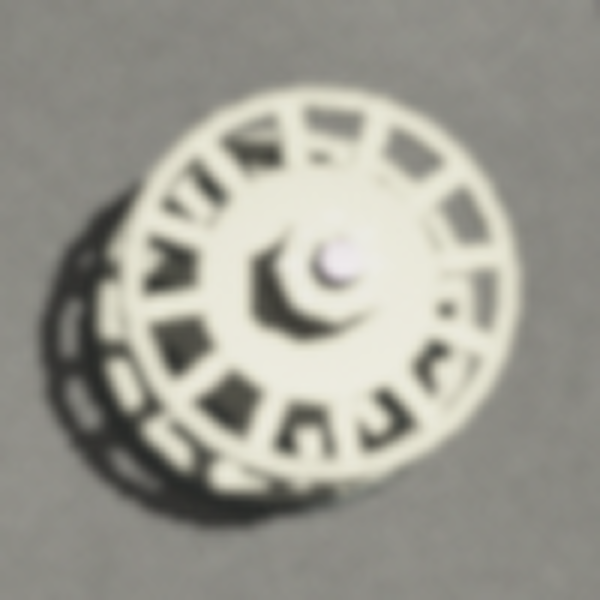

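View pics/crop_side.png

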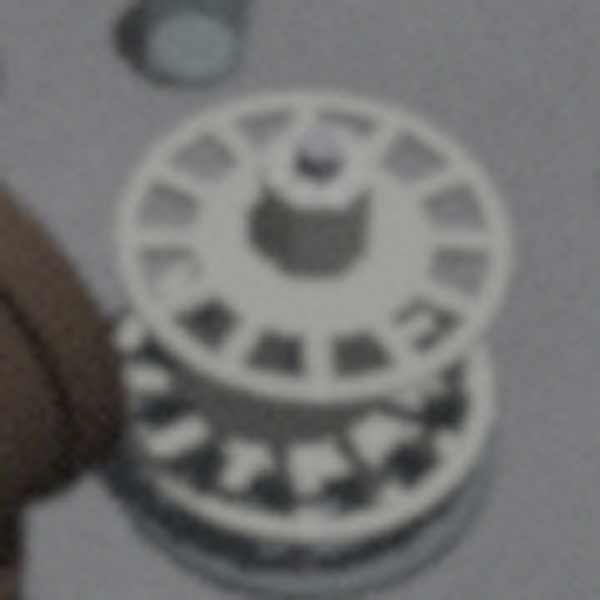

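```bash
cat > m.py <<'E'
from h import *
def ray(c,u,v,zw):
    E=c['extrinsics'];Rm=E[:3,:3];C=-Rm.T@E[:3,3]
    d=np.stack([(np.asarray(u)-c['cx'])/c['fx'],(np.asarray(v)-c['cy'])/c['fy'],np.ones(np.shape(u))],-1)@Rm
    return C+d*((zw-C[2])/d[...,2])[...,None]
def proj(c,p):
    q=c['extrinsics'][:3,:3]@p+c['extrinsics'][:3,3]; return c['fx']*q[0]/q[2]+c['cx'],c['fy']*q[1]/q[2]+c['cy']
E
python3 - <<'E'
from m import *
for n in('top','side'):
    F=[env.camera(n) for _ in range(8)]
    c=F[0]; c['color']=np.mean([f['color'] for f in F],0).astype(np.float32)
    zz=np.array([f['range_z'] for f in F]); c['range_z']=np.median(zz,0)
    np.savez(f'pics/{n}avg.npz',**c)
    # orthorectify to plane z=.167 at 0.2mm/px, 60mm window
    for zw,h,nm in((.167,.032,'hub'),(.125,.09,'plate')):
        g=np.linspace(-h,h,600); X,Y=np.meshgrid(.548+g[::-1],-.206+g[::-1],indexing='ij')
        E=c['extrinsics']; Q=np.stack([X,Y,np.full_like(X,zw)],-1)@E[:3,:3].T+E[:3,3]
        u=(c['fx']*Q[...,0]/Q[...,2]+c['cx']).astype(np.float32);v=(c['fy']*Q[...,1]/Q[...,2]+c['cy']).astype(np.float32)
        im=cv2.remap(c['color'],u,v,cv2.INTER_CUBIC); im=np.clip((im-30)*1.15,0,255)
        cv2.imwrite(f'pics/rect_{n}_{nm}.png',im)
a=[cv2.imread(f'pics/rect_{n}_{k}.png') for k in('hub','plate') for n in('top','side')]
cv2.imwrite('pics/rect.png',cv2.resize(np.vstack([np.hstack(a[:2]),np.hstack(a[2:])]),(600,600)))
E
```

```text
[ WARN:0@13.332] global loadsave.cpp:1063 imwrite_ Unsupported depth image for selected encoder is fallbacked to CV_8U.
```

View pics/rect.png

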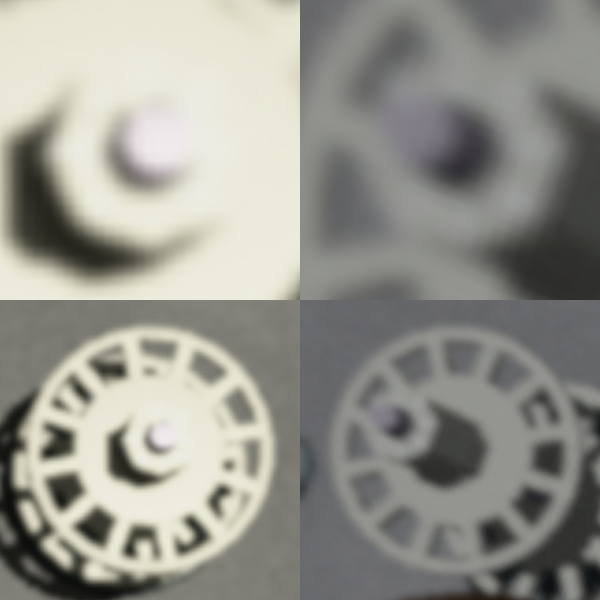

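View pics/rect_top_hub.png

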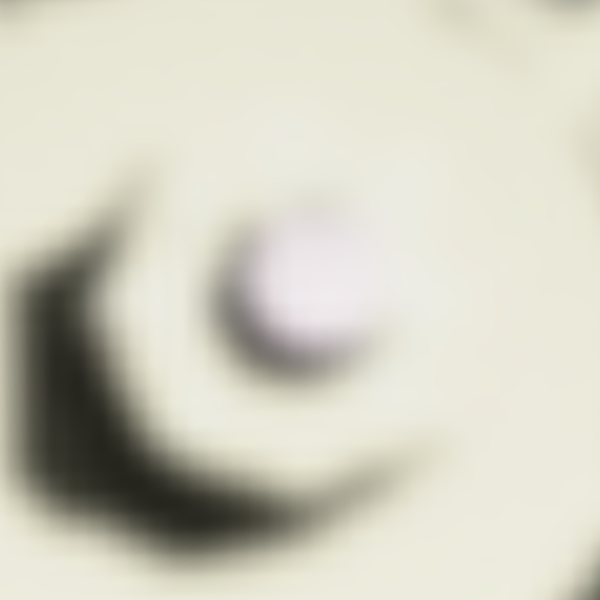

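View pics/rect_side_hub.png

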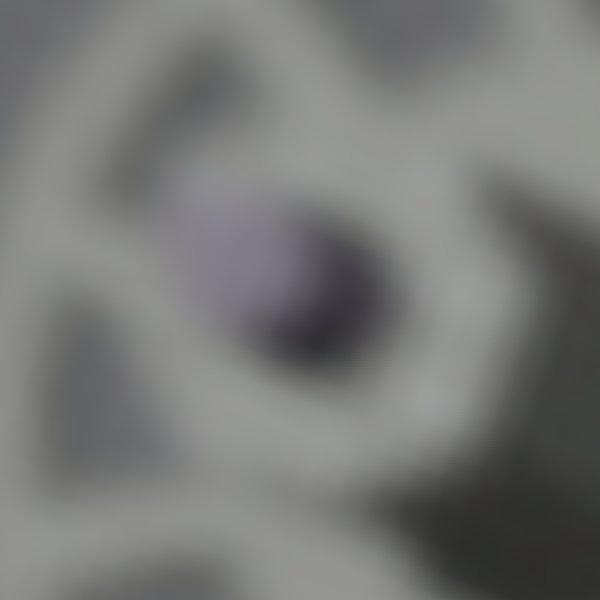

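```bash
python3 - <<'E'
from m import *
for n in('top','side'):
    c=dict(np.load(f'pics/{n}avg.npz')); 
    P=pts(c);z=P[...,2]
    # ring fit: depth on plate and colour; robust circle by outer boundary
    near=(np.hypot(P[...,0]-.548,P[...,1]+.208)<.095)&(z>.117)&(z<.132)
    k=(near*255).astype(np.uint8)
    cs,_=cv2.findContours(k,cv2.RETR_EXTERNAL,cv2.CHAIN_APPROX_NONE); q=max(cs,key=len)[:,0].astype(float)
    W=ray(c,q[:,0],q[:,1],.125)[:,:2]
    from scipy.optimize import least_squares
    s=least_squares(lambda p:np.hypot(*(W-p[:2]).T)-p[2],[.548,-.207,.075],loss='soft_l1',f_scale=.001).x; print(n,'circle',s)
    gray=c['color'].astype(np.float32).min(-1)
    th=np.radians(np.arange(0,360,.5))
    prof=0
    for r in np.linspace(.055,.062,8):
        Q=np.stack([s[0]+r*np.cos(th),s[1]+r*np.sin(th),np.full_like(th,.125)],-1)@c['extrinsics'][:3,:3].T+c['extrinsics'][:3,3]
        u=(c['fx']*Q[:,0]/Q[:,2]+c['cx']).astype(np.float32);v=(c['fy']*Q[:,1]/Q[:,2]+c['cy']).astype(np.float32)
        prof=prof+cv2.remap(gray,u[None],v[None],cv2.INTER_LINEAR)[0]
    f=np.abs(np.fft.fft(prof)); ph=np.angle(np.fft.fft(prof))
    print([(k,int(f[k]),round(float(np.degrees(-ph[k])/k),1)) for k in range(6,19)])
    # edge of hub-height cloud
    m=(np.hypot(P[...,0]-.548,P[...,1]+.208)<.04)&(z>.163)&(z<.172)
    p=P[m][:,:2].astype(np.float32)*1000; print('hubtop',m.sum(),np.median(z[m]),cv2.minAreaRect(p))
E
```

```text
top circle [ 0.54835088 -0.20443634  0.0736723 ]
[(6, 30192, 1.8), (7, 3134, 11.5), (8, 19244, 6.7), (9, 11884, 15.9), (10, 27476, -14.6), (11, 40178, 3.0), (12, 100643, 10.6), (13, 10158, -5.0), (14, 33308, 2.0), (15, 23435, 11.3), (16, 18239, -4.4), (17, 14145, -9.1), (18, 25911, -0.6)]
hubtop 234 0.1671393527120285 ((548.37158203125, -205.09767150878906), (39.7158203125, 39.990264892578125), 27.643037796020508)
side circle [ 0.54708004 -0.21098926  0.07413384]
[(6, 14470, -4.2), (7, 9171, 23.4), (8, 4375, 2.6), (9, 10298, 15.5), (10, 19594, 0.5), (11, 38698, -11.4), (12, 47245, 10.1), (13, 7565, -11.7), (14, 6653, -8.2), (15, 6831, 7.4), (16, 1332, -8.0), (17, 1495, -4.7), (18, 5298, -3.8)]
hubtop 143 0.16702413033702337 ((547.75732421875, -210.96847534179688), (39.90226364135742, 37.00074005126953), 68.18473815917969)
```

```bash
cat > d.py <<'E'
import sys
from m import *
from scipy.spatial.transform import Rotation as R
def delta(target,yaw_y):
    """target TCP, jaw (tool y) angle deg -> shift in tool axes mm, rotvec"""
    o=env.get_obs(); r=R.from_quat(o['orientation']).as_matrix()
    a=np.radians(yaw_y); y=np.array([np.cos(a),np.sin(a),0]); z=np.array([0,0,-1.]); x=np.cross(y,z)
    T=np.stack([x,y,z],1)
    return (r.T@(np.array(target)-o['tcp_pos'])*1000).round(2), R.from_matrix(r.T@T).as_rotvec().round(4)
def state():
    o=env.get_obs(); r=R.from_quat(o['orientation']).as_matrix()
    print('t',round(o['t'],2),'tcp',o['tcp_pos'].round(4),'jaw',round(float(np.degrees(np.arctan2(r[1,1],r[0,1]))),2),'tilt',r[:,2].round(4),'F',o['force'].round(2),'T',o['torque'].round(3),'open',round(o['opening']*1000,2),'q7',o['qpos'][6].round(3))
if __name__=='__main__':
    state()
    if len(sys.argv)>4: print(delta([float(x) for x in sys.argv[1:4]],float(sys.argv[4])))
E
python3 d.py .548 -.208 .23 -64.6
```

```text
t 0.9 tcp [ 0.2667 -0.5653  0.2313] jaw -64.75 tilt [ 1.e-04 -1.e-04 -1.e+00] F [ 0.95 -0.42 -0.44] T [0.034 0.005 0.01 ] open 85.55 q7 -0.082
(array([ 406.88, -203.11,    1.31]), array([ 0.0001, -0.    , -0.0026]))
```

{"name": "step_arm", "arguments": {
  "motion": [
    [[38,-19,0,0,0,0],[38,-19,0,0,0,0],[38,-19,0,0,0,0],[38,-19,0,0,0,0],[38,-19,0,0,0,0],[38,-19,0,0,0,0],[38,-19,0,0,0,0],[38,-19,0,0,0,0]]
  ],
  "gripper": 85
}}

```text
t: 1.7
tcp_pos: [0.4792, -0.297, 0.2307]
orientation: [0.977, 0.211, -0.001, 0.002]
force: [0.5, -0.6, -0.6]
opening: 0.0847
```

```bash
python3 d.py .548 -.208 .23 -64.6
```

```text
t 1.7 tcp [ 0.4792 -0.297   0.2307] jaw -65.61 tilt [-9.e-04 -5.e-03 -1.e+00] F [ 0.49 -0.56 -0.57] T [-0.036 -0.039 -0.04 ] open 84.71 q7 -0.731
(array([ 99.36, -52.63,   0.23]), array([ 0.0042,  0.0029, -0.0176]))
```

{"name": "step_arm", "arguments": {
  "motion": [
    [[30,-16,0,0,0,-0.018],[30,-16,0,0,0,0],[20,-11,0,0,0,0],[12,-6,0,0,0,0],[5,-3,0,0,0,0],[2,-1,0,0,0,0],[0,0,0,0,0,0],[0,0,0,0,0,0]]
  ]
}}

```text
t: 2.5
tcp_pos: [0.5513, -0.1986, 0.2308]
orientation: [0.975, 0.224, -0.0, 0.002]
force: [0.0, -0.5, -0.2]
opening: 0.0843
```

```bash
python3 - <<'E'
from d import *
state(); print(delta([.548,-.208,.23],-64.6))
a=snap('top','top1.png');b=snap('side','side1.png')
g=np.zeros((480,320,3),np.uint8)
o=env.get_obs(); r=R.from_quat(o['orientation']).as_matrix()
L=[]
for c in(a,b):
    im=c['color'].copy(); u,v=proj(c,o['tcp_pos']); print(u,v)
    cu,cv=int(u)-60,int(v)-60; im=cv2.resize(im[cv:cv+120,cu:cu+120],(480,480),interpolation=cv2.INTER_CUBIC)
    cv2.drawMarker(im,(int((u-cu)*4),int((v-cv)*4)),(0,0,255),0,12)
    L.append(cv2.resize(im,(400,400)))
cv2.imwrite('pics/hov1.png',np.hstack(L))
E
```

```text
t 2.5 tcp [ 0.5513 -0.1986  0.2308] jaw -64.15 tilt [ 9.0e-04 -4.4e-03 -1.0e+00] F [ 0.04 -0.49 -0.22] T [-0.012 -0.041  0.02 ] open 84.34 q7 -0.931
(array([-7.03,  7.03,  0.83]), array([0.0043, 0.0011, 0.0079]))
421.6422424889318 202.44292458257314
358.25239519010074 268.53653632438113
```

View pics/hov1.png

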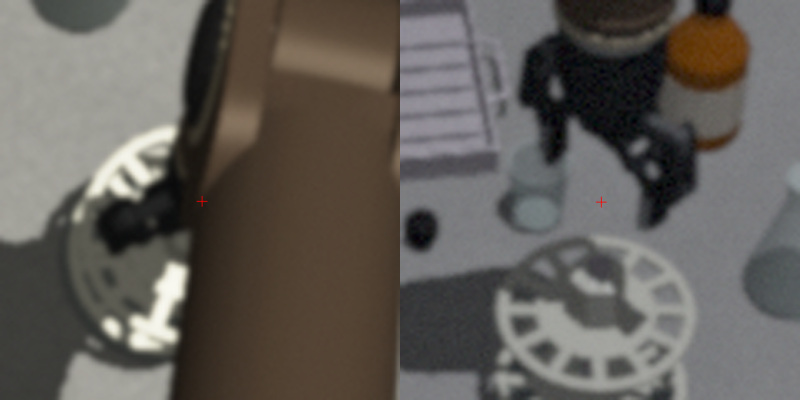

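```bash
python3 - <<'E'
from d import *
c=dict(np.load('pics/side1.png.npz')); P=pts(c)
m=(P[...,2]>.23)&(P[...,2]<.275)&(np.hypot(P[...,0]-.5513,P[...,1]+.1986)<.09)
n,l,st,ce=cv2.connectedComponentsWithStats(m.astype(np.uint8))
for i in range(1,n):
    if st[i,4]<8: continue
    p=P[l==i]; lo=p[p[:,2]<p[:,2].min()+.012]; print(st[i],p[:,2].min().round(4),lo.mean(0).round(4),p.mean(0).round(4))
print(delta([.548,-.2065,.21],-64.6))
E
```

```text
[340 245   9  13  76] 0.2431 [ 0.5298 -0.1604  0.2499] [ 0.5289 -0.1607  0.2602]
[369 268  10  10  65] 0.2464 [ 0.5654 -0.2461  0.2523] [ 0.5666 -0.2475  0.2618]
(array([-6.33,  5.53, 20.87]), array([0.0044, 0.001 , 0.0077]))
```

{"name": "step_arm", "arguments": {
  "motion": [
    [[-3,4,5,0.004,0.001,0.008],[-3,3,5,0,0,0],[0,0,10,0,0,0],[0,0,0,0,0,0],[0,0,0,0,0,0],[0,0,0,0,0,0],[0,0,0,0,0,0],[0,0,0,0,0,0]]
  ]
}}

```text
t: 3.4
tcp_pos: [0.5474, -0.2103, 0.2086]
orientation: [0.976, 0.218, -0.0, 0.0]
force: [0.4, -0.1, 0.2]
opening: 0.0853
```

```bash
python3 d.py .548 -.208 .131 -64.6
```

```text
t 3.4 tcp [ 0.5474 -0.2103  0.2086] jaw -64.84 tilt [-1.e-03 -2.e-04 -1.e+00] F [ 0.37 -0.15  0.24] T [0.048 0.014 0.01 ] open 85.27 q7 -0.921
(array([ 1.57, -1.87, 77.61]), array([-0.0002,  0.001 , -0.0042]))
```

{"name": "step_arm", "arguments": {
  "motion": [
    [[1.5,-2,15,0,0,-0.004],[0,0,15,0,0,0],[0,0,15,0,0,0],[0,0,13,0,0,0],[0,0,8,0,0,0],[0,0,3,0,0,0],[0,0,0,0,0,0],[0,0,0,0,0,0]]
  ]
}}

```text
t: 4.2
tcp_pos: [0.5503, -0.2076, 0.1395]
orientation: [0.975, 0.22, 0.002, 0.001]
force: [0.5, -0.5, -0.3]
opening: 0.0852
```

```bash
python3 - <<'E'
from d import *
state();print(delta([.548,-.208,.131],-64.6))
b=snap('side','side2.png')
cv2.imwrite('pics/s2.png',cv2.resize(b['color'][220:360,290:430],(600,600),interpolation=cv2.INTER_CUBIC))
E
```

```text
t 4.2 tcp [ 0.5503 -0.2076  0.1395] jaw -64.53 tilt [ 0.0042 -0.0016 -1.    ] F [ 0.53 -0.49 -0.26] T [ 0.007 -0.033 -0.004] open 85.16 q7 -0.941
(array([-2.3 , -0.64,  8.51]), array([ 0.0033, -0.0031,  0.0013]))
```

View pics/s2.png

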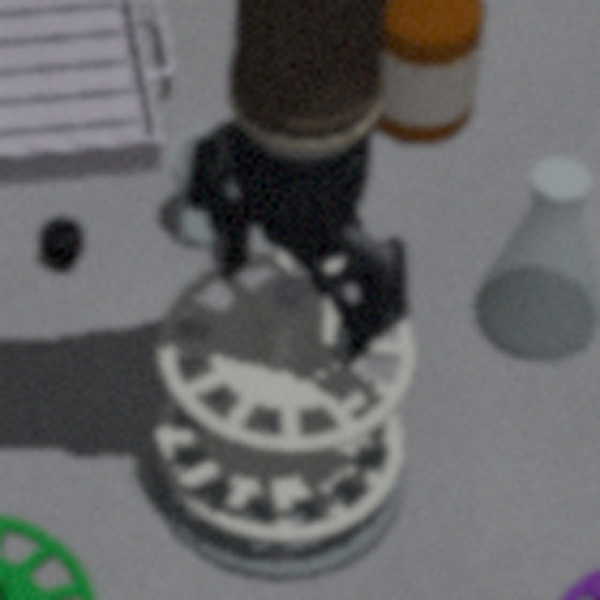

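The fingers straddle the hub, with the hub at about (300,300) in the crop. I'll go down the last few mm and close slowly with low squeeze.

{"name": "step_arm", "arguments": {
  "motion": [
    [[-2,-0.5,5,0.003,-0.003,0],[0,0,3,0,0,0],[0,0,0,0,0,0],[0,0,0,0,0,0],[0,0,0,0,0,0],[0,0,0,0,0,0],[0,0,0,0,0,0],[0,0,0,0,0,0]]
  ],
  "gripper": 46,
  "squeeze": 20
}}

```text
t: 5.05
tcp_pos: [0.549, -0.2084, 0.1324]
orientation: [0.975, 0.22, 0.001, 0.001]
force: [-0.4, 0.5, -0.2]
opening: 0.0458
```

```bash
python3 d.py .548 -.208 .131 -64.6
```

```text
t 5.05 tcp [ 0.549  -0.2084  0.1324] jaw -64.54 tilt [ 0.0024 -0.0011 -1.    ] F [-0.4   0.46 -0.23] T [-0.034 -0.009  0.031] open 45.8 q7 -0.941
(array([-0.71, -0.82,  1.44]), array([ 0.002 , -0.0017,  0.001 ]))
```

{"name": "step_arm", "arguments": {
  "motion": [
    [[0,0,0,0,0,0],[0,0,0,0,0,0],[0,0,0,0,0,0],[0,0,0,0,0,0],[0,0,0,0,0,0],[0,0,0,0,0,0],[0,0,0,0,0,0],[0,0,0,0,0,0]]
  ],
  "gripper": 41.5
}}

```text
t: 5.85
tcp_pos: [0.549, -0.2084, 0.1325]
orientation: [0.975, 0.22, 0.001, 0.001]
force: [1.0, 0.9, -0.5]
opening: 0.0414
```

```bash
python3 d.py .548 -.208 .131 -64.6
```

```text
t 5.85 tcp [ 0.549  -0.2084  0.1325] jaw -64.54 tilt [ 0.0025 -0.0011 -1.    ] F [ 1.03  0.93 -0.46] T [ 0.008 -0.006  0.034] open 41.38 q7 -0.941
(array([-0.77, -0.78,  1.51]), array([ 0.002 , -0.0018,  0.0011]))
```

{"name": "step_arm", "arguments": {
  "motion": [
    [[0,0,0,0,0,0],[0,0,0,0,0,0],[0,0,0,0,0,0],[0,0,0,0,0,0],[0,0,0,0,0,0],[0,0,0,0,0,0],[0,0,0,0,0,0],[0,0,0,0,0,0]]
  ],
  "gripper": 36,
  "squeeze": 30
}}

```text
t: 6.65
tcp_pos: [0.5491, -0.2083, 0.1327]
orientation: [0.975, 0.22, 0.001, 0.001]
force: [-0.2, 0.3, 1.1]
opening: 0.0394
```

```bash
python3 d.py .548 -.208 .131 -64.6
```

```text
t 6.65 tcp [ 0.5491 -0.2083  0.1327] jaw -64.54 tilt [ 0.0026 -0.0011 -1.    ] F [-0.21  0.32  1.09] T [-0.004 -0.019 -0.01 ] open 39.44 q7 -0.941
(array([-0.82, -0.78,  1.68]), array([ 0.0021, -0.0019,  0.0011]))
```

{"name": "step_arm", "arguments": {
  "motion": [
    [[0,0,-2,0,0,0],[0,0,0,0,0,-0.02],[0,0,0,0,0,-0.03],[0,0,0,0,0,-0.03],[0,0,0,0,0,-0.03],[0,0,0,0,0,-0.03],[0,0,0,0,0,0],[0,0,0,0,0,0]]
  ]
}}

```text
t: 7.45
tcp_pos: [0.5482, -0.2083, 0.1337]
orientation: [0.956, 0.294, 0.0, 0.0]
force: [0.4, -0.8, -2.1]
opening: 0.0397
```

```bash
python3 d.py .549 -.2083 .1345 -64.6
```

```text
t 7.45 tcp [ 0.5482 -0.2083  0.1337] jaw -55.75 tilt [ 6.e-04 -4.e-04 -1.e+00] F [ 0.36 -0.84 -2.11] T [-0.071 -0.048  0.027] open 39.68 q7 -0.804
(array([ 0.64,  0.46, -0.85]), array([ 0.0006, -0.0003,  0.1544]))
```

{"name": "step_arm", "arguments": {
  "motion": [
    [[0,0,0,0,0,-0.015],[0,0,0,0,0,-0.02],[0,0,0,0,0,-0.02],[0,0,0,0,0,-0.02],[0,0,0,0,0,-0.02],[0,0,0,0,0,-0.015],[0,0,0,0,0,-0.015],[0,0,0,0,0,-0.015]]
  ]
}}

```text
t: 8.25
tcp_pos: [0.5482, -0.2083, 0.1337]
orientation: [0.931, 0.366, 0.0, 0.0]
force: [0.6, -0.5, -1.7]
opening: 0.0395
```

```bash
python3 d.py .549 -.2083 .1345 -64.6
```

```text
t 8.25 tcp [ 0.5482 -0.2083  0.1337] jaw -47.06 tilt [ 5.e-04 -5.e-04 -1.e+00] F [ 0.6  -0.47 -1.65] T [-0.062 -0.045 -0.016] open 39.48 q7 -0.669
(array([ 0.64,  0.55, -0.83]), array([ 7.000e-04, -1.000e-04,  3.061e-01]))
```

{"name": "step_arm", "arguments": {
  "motion": [
    [[0,0,0,0,0,-0.015],[0,0,0,0,0,-0.015],[0,0,0,0,0,-0.015],[0,0,0,0,0,-0.015],[0,0,0,0,0,-0.015],[0,0,0,0,0,-0.015],[0,0,0,0,0,-0.015],[0,0,0,0,0,-0.015]]
  ]
}}

```text
t: 9.05
tcp_pos: [0.5481, -0.2083, 0.1336]
orientation: [0.905, 0.426, 0.0, 0.0]
force: [0.5, -0.4, -2.2]
opening: 0.0396
```

```bash
python3 d.py .549 -.2083 .1345 -64.6
```

```text
t 9.05 tcp [ 0.5481 -0.2083  0.1336] jaw -39.57 tilt [ 4.e-04 -5.e-04 -1.e+00] F [ 0.47 -0.43 -2.23] T [0.001 0.001 0.026] open 39.62 q7 -0.553
(array([ 0.55,  0.69, -0.85]), array([ 0.0007, -0.    ,  0.4369]))
```

{"name": "step_arm", "arguments": {
  "motion": [
    [[0,0,0,0,0,-0.015],[0,0,0,0,0,-0.015],[0,0,0,0,0,-0.015],[0,0,0,0,0,-0.015],[0,0,0,0,0,-0.015],[0,0,0,0,0,-0.015],[0,0,0,0,0,-0.015],[0,0,0,0,0,-0.015]]
  ]
}}

```text
t: 9.85
tcp_pos: [0.5481, -0.2083, 0.1336]
orientation: [0.875, 0.484, -0.0, 0.0]
force: [0.2, 0.3, -2.8]
opening: 0.0397
```

```bash
python3 d.py .549 -.2083 .1345 -64.6
```

```text
t 9.85 tcp [ 0.5481 -0.2083  0.1336] jaw -32.07 tilt [ 3.e-04 -6.e-04 -1.e+00] F [ 0.17  0.28 -2.82] T [-0.084 -0.031  0.008] open 39.7 q7 -0.437
(array([ 0.53,  0.77, -0.86]), array([7.000e-04, 2.000e-04, 5.678e-01]))
```

{"name": "step_arm", "arguments": {
  "motion": [
    [[0,0,0,0,0,-0.015],[0,0,0,0,0,-0.015],[0,0,0,0,0,-0.015],[0,0,0,0,0,-0.015],[0,0,0,0,0,-0.015],[0,0,0,0,0,-0.015],[0,0,0,0,0,-0.015],[0,0,0,0,0,-0.015]]
  ]
}}

```text
t: 10.65
tcp_pos: [0.5481, -0.2084, 0.1337]
orientation: [0.841, 0.54, -0.0, 0.0]
force: [0.4, -0.3, -1.7]
opening: 0.0398
```

```bash
python3 d.py .549 -.2083 .1345 -64.6
```

```text
t 10.65 tcp [ 0.5481 -0.2084  0.1337] jaw -24.57 tilt [ 3.e-04 -6.e-04 -1.e+00] F [ 0.41 -0.31 -1.65] T [-0.006 -0.054 -0.001] open 39.84 q7 -0.321
(array([ 0.47,  0.81, -0.84]), array([7.000e-04, 2.000e-04, 6.986e-01]))
```

{"name": "step_arm", "arguments": {
  "motion": [
    [[0,0,0,0,0,-0.015],[0,0,0,0,0,-0.015],[0,0,0,0,0,-0.015],[0,0,0,0,0,-0.015],[0,0,0,0,0,-0.015],[0,0,0,0,0,-0.015],[0,0,0,0,0,-0.015],[0,0,0,0,0,-0.015]]
  ]
}}

```text
t: 11.45
tcp_pos: [0.548, -0.2084, 0.1336]
orientation: [0.804, 0.594, -0.0, 0.0]
force: [-0.1, 0.7, -2.2]
opening: 0.0393
```

```bash
python3 d.py .549 -.2083 .1345 -64.6
```

```text
t 11.45 tcp [ 0.548  -0.2084  0.1336] jaw -17.07 tilt [ 3.e-04 -6.e-04 -1.e+00] F [-0.14  0.75 -2.18] T [ 0.013 -0.011 -0.02 ] open 39.27 q7 -0.205
(array([ 0.36,  0.9 , -0.88]), array([6.000e-04, 3.000e-04, 8.295e-01]))
```

{"name": "step_arm", "arguments": {
  "motion": [
    [[0,0,0,0,0,-0.015],[0,0,0,0,0,-0.015],[0,0,0,0,0,-0.015],[0,0,0,0,0,-0.015],[0,0,0,0,0,-0.015],[0,0,0,0,0,-0.015],[0,0,0,0,0,-0.015],[0,0,0,0,0,-0.015]]
  ]
}}

```text
t: 12.25
tcp_pos: [0.548, -0.2084, 0.1336]
orientation: [0.764, 0.646, -0.0, 0.0]
force: [-0.6, 0.0, -2.2]
opening: 0.0394
```

```bash
python3 d.py .549 -.2083 .1345 -64.6
```

```text
t 12.25 tcp [ 0.548  -0.2084  0.1336] jaw -9.58 tilt [ 3.e-04 -6.e-04 -1.e+00] F [-0.62  0.03 -2.24] T [-0.02  -0.011 -0.002] open 39.36 q7 -0.089
(array([ 0.25,  0.95, -0.86]), array([6.000e-04, 3.000e-04, 9.604e-01]))
```

{"name": "step_arm", "arguments": {
  "motion": [
    [[0,0,0,0,0,-0.015],[0,0,0,0,0,-0.015],[0,0,0,0,0,-0.015],[0,0,0,0,0,-0.015],[0,0,0,0,0,-0.015],[0,0,0,0,0,-0.015],[0,0,0,0,0,-0.015],[0,0,0,0,0,-0.015]]
  ]
}}

```text
t: 13.05
tcp_pos: [0.5485, -0.2081, 0.1337]
orientation: [0.72, 0.694, 0.0, 0.001]
force: [-0.1, -0.2, -2.4]
opening: 0.0393
```

```bash
python3 d.py .549 -.2083 .1345 -64.6
```

```text
t 13.05 tcp [ 0.5485 -0.2081  0.1337] jaw -2.06 tilt [ 1.2e-03 -3.0e-04 -1.0e+00] F [-0.14 -0.15 -2.4 ] T [ 0.019 -0.095 -0.003] open 39.29 q7 0.026
(array([-0.15,  0.48, -0.77]), array([ 1.3000e-03, -4.0000e-04,  1.0915e+00]))
```

{"name": "step_arm", "arguments": {
  "motion": [
    [[0,0,0,0,0,-0.012],[0,0,0,0,0,-0.012],[0,0,0,0,0,-0.012],[0,0,0,0,0,-0.012],[0,0,0,0,0,-0.012],[0,0,0,0,0,-0.012],[0,0,0,0,0,-0.012],[0,0,0,0,0,-0.012]]
  ]
}}

```text
t: 13.85
tcp_pos: [0.5485, -0.2082, 0.1337]
orientation: [0.683, 0.73, 0.0, 0.0]
force: [0.7, 0.6, -1.5]
opening: 0.0398
```

```bash
python3 d.py .549 -.2083 .1345 -64.6
```

```text
t 13.85 tcp [ 0.5485 -0.2082  0.1337] jaw 3.85 tilt [ 0.0012  0.     -1.    ] F [ 0.7   0.58 -1.51] T [ 0.135 -0.108 -0.302] open 39.81 q7 0.118
(array([-0.13,  0.52, -0.79]), array([ 1.1000e-03, -7.0000e-04,  1.1948e+00]))
```

Stop felt: −0.30 N m after about 68°. I'll back off slightly to unload, then lift gently.

{"name": "step_arm", "arguments": {
  "motion": [
    [[0,0,0,0,0,0.018],[0,0,0,0,0,0.018],[0,0,0,0,0,0],[0,0,0,0,0,0],[0,0,0,0,0,0],[0,0,0,0,0,0],[0,0,0,0,0,0],[0,0,0,0,0,0]]
  ]
}}

```text
t: 14.65
tcp_pos: [0.5485, -0.2082, 0.1337]
orientation: [0.697, 0.717, 0.0, 0.0]
force: [0.4, 1.5, -2.1]
opening: 0.0395
```

```bash
python3 d.py .549 -.2083 .1345 -64.6
```

```text
t 14.65 tcp [ 0.5485 -0.2082  0.1337] jaw 1.64 tilt [ 0.0012 -0.     -1.    ] F [ 0.38  1.46 -2.05] T [ 0.1   -0.164 -0.193] open 39.47 q7 0.084
(array([-0.16,  0.51, -0.81]), array([ 1.1000e-03, -7.0000e-04,  1.1561e+00]))
```

{"name": "step_arm", "arguments": {
  "motion": [
    [[0,0,0,0,0,0.02],[0,0,0,0,0,0.02],[0,0,0,0,0,0.02],[0,0,0,0,0,0],[0,0,0,0,0,0],[0,0,0,0,0,0],[0,0,0,0,0,0],[0,0,0,0,0,0]]
  ]
}}

```text
t: 15.45
tcp_pos: [0.5485, -0.2081, 0.1337]
orientation: [0.72, 0.694, 0.0, 0.001]
force: [1.2, 0.9, -2.6]
opening: 0.0394
```

```bash
python3 d.py .549 -.2083 .1345 -64.6
```

```text
t 15.45 tcp [ 0.5485 -0.2081  0.1337] jaw -2.05 tilt [ 1.2e-03 -4.0e-04 -1.0e+00] F [ 1.17  0.89 -2.57] T [ 0.018 -0.138  0.003] open 39.35 q7 0.027
(array([-0.15,  0.49, -0.77]), array([ 1.3000e-03, -4.0000e-04,  1.0916e+00]))
```

{"name": "step_arm", "arguments": {
  "motion": [
    [[0,0,-1,0,0,0],[0,0,-1,0,0,0],[0,0,-1,0,0,0],[0,0,-1,0,0,0],[0,0,-1,0,0,0],[0,0,-1,0,0,0],[0,0,0,0,0,0],[0,0,0,0,0,0]]
  ]
}}

```text
t: 16.25
tcp_pos: [0.5483, -0.2079, 0.1401]
orientation: [0.72, 0.694, 0.0, 0.0]
force: [0.9, 1.6, -3.0]
opening: 0.0396
```

```bash
python3 d.py .5485 -.2081 .1345 -2
```

```text
t 16.25 tcp [ 0.5483 -0.2079  0.1401] jaw -2.04 tilt [ 7.e-04  1.e-04 -1.e+00] F [ 0.94  1.61 -3.01] T [ 0.084 -0.116 -0.028] open 39.57 q7 0.031
(array([-0.24,  0.21,  5.59]), array([ 0.0007, -0.0001, -0.0007]))
```

{"name": "step_arm", "arguments": {
  "motion": [
    [[0,0,-1.5,0,0,0],[0,0,-1.5,0,0,0],[0,0,-1.5,0,0,0],[0,0,-1.5,0,0,0],[0,0,-1.5,0,0,0],[0,0,-1.5,0,0,0],[0,0,0,0,0,0],[0,0,0,0,0,0]]
  ]
}}

```text
t: 17.05
tcp_pos: [0.5482, -0.2082, 0.1501]
orientation: [0.72, 0.694, 0.0, 0.0]
force: [-0.4, 0.1, -2.1]
opening: 0.0393
```

```bash
python3 d.py .5485 -.2081 .1345 -2
```

```text
t 17.05 tcp [ 0.5482 -0.2082  0.1501] jaw -2.05 tilt [ 7.e-04 -5.e-04 -1.e+00] F [-0.44  0.1  -2.11] T [ 0.072 -0.011 -0.056] open 39.33 q7 0.037
(array([ 0.16,  0.28, 15.65]), array([ 0.0007,  0.0005, -0.0008]))
```

{"name": "step_arm", "arguments": {
  "motion": [
    [[0,0,-2,0,0,0],[0,0,-4,0,0,0],[0,0,-4,0,0,0],[0,0,-4,0,0,0],[0,0,-4,0,0,0],[0,0,-4,0,0,0],[0,0,-2,0,0,0],[0,0,0,0,0,0]]
  ]
}}

```text
t: 17.85
tcp_pos: [0.5483, -0.2085, 0.1769]
orientation: [0.72, 0.694, 0.0, 0.001]
force: [0.1, -0.3, -1.7]
opening: 0.0394
```

```bash
python3 d.py .5485 -.2081 .1345 -2
```

```text
t 17.85 tcp [ 0.5483 -0.2085  0.1769] jaw -2.05 tilt [ 0.0013 -0.0011 -1.    ] F [ 0.06 -0.27 -1.69] T [ 0.025 -0.006 -0.012] open 39.44 q7 0.051
(array([ 0.41,  0.16, 42.39]), array([ 0.0013,  0.001 , -0.001 ]))
```

{"name": "step_arm", "arguments": {
  "motion": [
    [[0,0,-4,0,0,0],[0,0,-5,0,0,0],[0,0,-6,0,0,0],[0,0,-10,0,0,0],[0,0,-15,0,0,0],[0,0,-15,0,0,0],[0,0,-8,0,0,0],[0,0,0,0,0,0]]
  ]
}}

```text
t: 18.65
tcp_pos: [0.5482, -0.2082, 0.2453]
orientation: [0.72, 0.694, 0.0, 0.001]
force: [0.2, 0.5, -2.3]
opening: 0.0397
```

```bash
python3 - <<'E'
from d import *
state()
from scipy.optimize import least_squares
for n in('top','side'):
    c=dict(np.load(f'pics/{n}avg.npz')); P=pts(c); z=P[...,2]
    m=(z>.018)&(z<.045)&(abs(P[...,0]-.49)<.16)&(abs(P[...,1]-.18)<.14)
    k=cv2.morphologyEx((m*255).astype(np.uint8),cv2.MORPH_CLOSE,np.ones((3,3)))
    nn,l,st,ce=cv2.connectedComponentsWithStats(k); i=1+st[1:,4].argmax(); p=P[(l==i)&m]
    print(n,len(p),np.percentile(p[:,2],[50,95]))
    g=lambda q:np.abs(np.maximum(*np.abs((p[:,:2]-q[:2])@np.array([[np.cos(q[2]),-np.sin(q[2])],[np.sin(q[2]),np.cos(q[2])]])).T)-.103)
    s=least_squares(g,[.475,.182,-.2],loss='soft_l1',f_scale=.002); print(s.x,np.degrees(s.x[2]),s.cost)
    fl=(np.hypot(P[...,0]-.475,P[...,1]-.18)<.07); print('floor z',np.median(z[fl]))
snap('side','side3.png'); snap('top','top3.png')
a=cv2.imread('pics/side3.png')[180:380,200:440];cv2.imwrite('pics/s3.png',cv2.resize(a,(720,600)))
E
```

```text
t 18.65 tcp [ 0.5482 -0.2082  0.2453] jaw -2.04 tilt [ 0.0017 -0.001  -1.    ] F [ 0.24  0.48 -2.3 ] T [ 0.049 -0.054 -0.009] open 39.7 q7 0.084
top 855 [0.02969365 0.03208483]
[ 0.49166895  0.18711799 -0.21443913] -12.28645690885435 0.003655496352208157
floor z 0.004587610348867275
side 663 [0.02720422 0.03143807]
[ 0.49054182  0.18159196 -0.21271703] -12.187788305109223 0.002028850610730741
floor z 0.004012201649951438
```

View pics/s3.png

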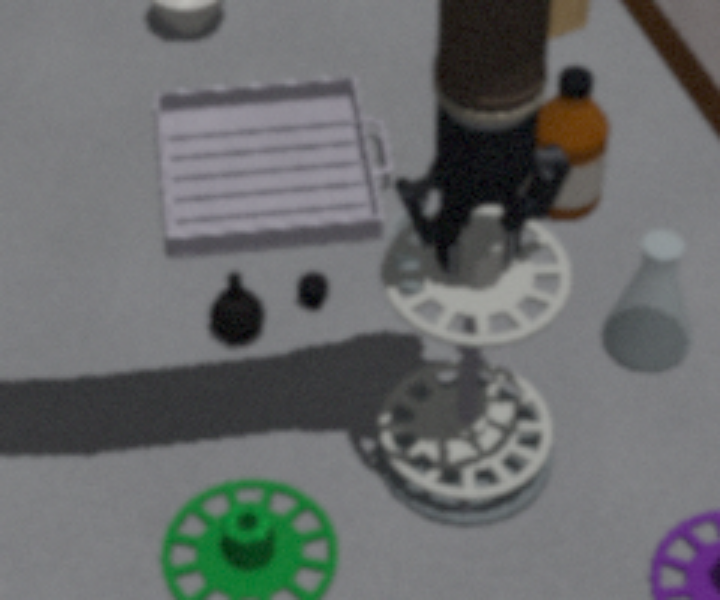

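The plate is off and held level above the rod, at about (478,275) in the crop, and the tray is clear. I'll carry it to the tray centre, about (0.491, 0.184).

{"name": "step_arm", "arguments": {
  "motion": [
    [[8,-1,-2,0,0,0],[18,-3,-2,0,0,0],[28,-4,-2,0,0,0],[30,-5,0,0,0,0],[30,-5,0,0,0,0],[30,-5,0,0,0,0],[30,-5,0,0,0,0],[30,-5,0,0,0,0]]
  ]
}}

```text
t: 19.55
tcp_pos: [0.5161, 0.0096, 0.2465]
orientation: [0.72, 0.694, -0.002, -0.003]
force: [0.6, -0.1, -1.9]
opening: 0.0395
```

```bash
python3 d.py .491 .184 .25 -2
```

```text
t 19.55 tcp [0.5161 0.0096 0.2465] jaw -2.18 tilt [-0.0075  0.002  -1.    ] F [ 0.62 -0.14 -1.92] T [-0.033  0.009  0.004] open 39.49 q7 -0.301
(array([173.36, -31.77,  -3.02]), array([-0.0076, -0.0017, -0.0031]))
```

{"name": "step_arm", "arguments": {
  "motion": [
    [[28,-5,0,-0.007,-0.002,0],[28,-5,0,0,0,0],[28,-5,0,0,0,0],[26,-5,0,0,0,0],[20,-4,0,0,0,0],[12,-2,0,0,0,0],[5,-1,0,0,0,0],[0,0,0,0,0,0]]
  ]
}}

```text
t: 20.35
tcp_pos: [0.481, 0.1798, 0.2455]
orientation: [0.713, 0.701, -0.001, -0.003]
force: [0.3, -0.5, -1.7]
opening: 0.0397
```

```bash
python3 d.py .491 .184 .25 -2
```

```text
t 20.35 tcp [0.481  0.1798 0.2455] jaw -1.02 tilt [-0.0052  0.002  -1.    ] F [ 0.33 -0.51 -1.74] T [ 0.026 -0.02  -0.04 ] open 39.71 q7 -0.646
(array([ 4.38,  9.85, -4.53]), array([-0.0053, -0.0018,  0.0171]))
```

Correct position and tilt, then descend to just above the walls.

{"name": "step_arm", "arguments": {
  "motion": [
    [[2,5,10,-0.005,-0.002,0],[2,5,20,0,0,0],[0,0,25,0,0,0],[0,0,25,0,0,0],[0,0,25,0,0,0],[0,0,25,0,0,0],[0,0,15,0,0,0],[0,0,5,0,0,0]]
  ]
}}

```text
t: 21.15
tcp_pos: [0.4942, 0.1769, 0.0857]
orientation: [0.717, 0.697, -0.0, 0.002]
force: [0.7, -0.0, -2.2]
opening: 0.0391
```

```bash
python3 d.py .491 .184 .06 -2
```

```text
t 21.15 tcp [0.4942 0.1769 0.0857] jaw -1.6 tilt [ 0.0022 -0.0037 -1.    ] F [ 0.71 -0.01 -2.25] T [ 0.011  0.05  -0.008] open 39.07 q7 -0.803
(array([ 7.15, -3.44, 25.62]), array([0.0023, 0.0036, 0.007 ]))
```

{"name": "step_arm", "arguments": {
  "motion": [
    [[4,-2,5,0.002,0.004,0],[3,-1.5,5,0,0,0],[0,0,5,0,0,0],[0,0,5,0,0,0],[0,0,4,0,0,0],[0,0,0,0,0,0],[0,0,0,0,0,0],[0,0,0,0,0,0]]
  ]
}}

```text
t: 21.95
tcp_pos: [0.4923, 0.184, 0.0609]
orientation: [0.718, 0.696, 0.001, 0.001]
force: [-0.3, 0.1, -2.2]
opening: 0.0397
```

```bash
python3 - <<'E'
from d import *
state();print(delta([.491,.184,.03],-2))
a=snap('side','side4.png')['color'][160:280,210:370];b=snap('top','top4.png')['color'][160:310,170:340]
cv2.imwrite('pics/s4.png',np.hstack([cv2.resize(a,(400,300)),cv2.resize(b,(340,300))]))
E
```

```text
t 21.95 tcp [0.4923 0.184  0.0609] jaw -1.71 tilt [ 0.0028  0.0011 -1.    ] F [-0.31  0.07 -2.22] T [-0.013 -0.036  0.021] open 39.73 q7 -0.842
(array([-0.09, -1.37, 30.85]), array([ 0.0028, -0.0012,  0.0051]))
```

View pics/s4.png

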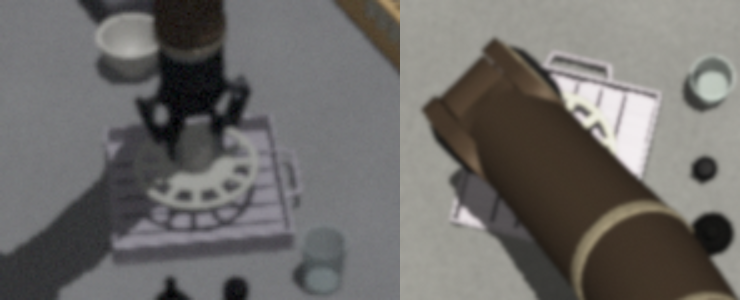

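The plate is over the middle of the tray, at about (195,180) in the side panel, and clear of the walls. Next I'll lower slowly until contact.

{"name": "step_arm", "arguments": {
  "motion": [
    [[0,-1,5,0.002,-0.001,0],[0,0,5,0,0,0],[0,0,5,0,0,0],[0,0,5,0,0,0],[0,0,4,0,0,0],[0,0,4,0,0,0],[0,0,2,0,0,0],[0,0,0,0,0,0]]
  ]
}}

```text
t: 22.85
tcp_pos: [0.4911, 0.1839, 0.0278]
orientation: [0.718, 0.696, 0.0, 0.0]
force: [0.4, -0.2, -2.2]
opening: 0.0392
```

```bash
python3 d.py .491 .184 .02 -2
```

```text
t 22.85 tcp [0.4911 0.1839 0.0278] jaw -1.72 tilt [ 1.e-04  0.e+00 -1.e+00] F [ 0.4  -0.21 -2.18] T [-0.003 -0.006  0.034] open 39.24 q7 -0.88
(array([ 0.06, -0.1 ,  7.83]), array([ 0.0001, -0.    ,  0.0049]))
```

{"name": "step_arm", "arguments": {
  "motion": [
    [[0,0,1,0,0,0],[0,0,1,0,0,0],[0,0,1,0,0,0],[0,0,1,0,0,0],[0,0,1,0,0,0],[0,0,1,0,0,0],[0,0,1,0,0,0],[0,0,0,0,0,0]]
  ]
}}

```text
t: 23.65
tcp_pos: [0.4916, 0.1841, 0.0208]
orientation: [0.718, 0.696, 0.001, 0.0]
force: [-0.0, -0.3, -1.6]
opening: 0.0391
```

```bash
python3 d.py .491 .184 .018 -2
```

```text
t 23.65 tcp [0.4916 0.1841 0.0208] jaw -1.72 tilt [ 1.3e-03  4.0e-04 -1.0e+00] F [-0.01 -0.29 -1.58] T [-0.036  0.019  0.003] open 39.12 q7 -0.889
(array([-0.14, -0.62,  2.83]), array([ 0.0013, -0.0005,  0.0049]))
```

{"name": "step_arm", "arguments": {
  "motion": [
    [[0,0,1,0,0,0],[0,0,0.7,0,0,0],[0,0,0.7,0,0,0],[0,0,0,0,0,0],[0,0,0,0,0,0],[0,0,0,0,0,0],[0,0,0,0,0,0],[0,0,0,0,0,0]]
  ]
}}

```text
t: 24.45
tcp_pos: [0.4916, 0.1841, 0.0182]
orientation: [0.718, 0.696, 0.001, 0.0]
force: [1.1, -0.9, -2.7]
opening: 0.0396
```

```bash
python3 d.py .491 .184 .018 -2
```

```text
t 24.45 tcp [0.4916 0.1841 0.0182] jaw -1.72 tilt [ 1.3e-03  4.0e-04 -1.0e+00] F [ 1.05 -0.88 -2.72] T [-0.043 -0.029 -0.013] open 39.64 q7 -0.892
(array([-0.17, -0.62,  0.23]), array([ 0.0013, -0.0005,  0.0048]))
```

{"name": "step_arm", "arguments": {
  "motion": [
    [[0,0,0.5,0,0,0],[0,0,0.4,0,0,0],[0,0,0,0,0,0],[0,0,0,0,0,0],[0,0,0,0,0,0],[0,0,0,0,0,0],[0,0,0,0,0,0],[0,0,0,0,0,0]]
  ]
}}

```text
t: 25.25
tcp_pos: [0.4917, 0.1841, 0.0175]
orientation: [0.718, 0.696, 0.001, 0.0]
force: [-0.6, -0.3, -0.7]
opening: 0.0397
```

```bash
python3 d.py .491 .184 .018 -2
```

```text
t 25.25 tcp [0.4917 0.1841 0.0175] jaw -1.72 tilt [ 1.6e-03  4.0e-04 -1.0e+00] F [-0.55 -0.26 -0.67] T [0.014 0.119 0.002] open 39.72 q7 -0.893
(array([-0.16, -0.73, -0.51]), array([ 0.0016, -0.0004,  0.0048]))
```

{"name": "step_arm", "arguments": {
  "motion": [
    [[0,0,0.4,0,0,0],[0,0,0,0,0,0],[0,0,0,0,0,0],[0,0,0,0,0,0],[0,0,0,0,0,0],[0,0,0,0,0,0],[0,0,0,0,0,0],[0,0,0,0,0,0]]
  ]
}}

```text
t: 26.05
tcp_pos: [0.4917, 0.1841, 0.0175]
orientation: [0.718, 0.696, 0.001, 0.001]
force: [-0.8, -0.5, 0.2]
opening: 0.0394
```

```bash
python3 d.py .491 .184 .018 -2
```

```text
t 26.05 tcp [0.4917 0.1841 0.0175] jaw -1.73 tilt [ 1.7e-03  2.0e-04 -1.0e+00] F [-0.82 -0.46  0.24] T [-0.01   0.239  0.04 ] open 39.43 q7 -0.893
(array([-0.16, -0.74, -0.55]), array([ 0.0017, -0.0002,  0.0048]))
```

The floor now carries the weight, so I'll release gently.

{"name": "step_arm", "arguments": {
  "motion": [
    [[0,0,0,0,0,0],[0,0,0,0,0,0],[0,0,0,0,0,0],[0,0,0,0,0,0],[0,0,0,0,0,0],[0,0,0,0,0,0],[0,0,0,0,0,0],[0,0,0,0,0,0]]
  ],
  "gripper": 60
}}

```text
t: 26.85
tcp_pos: [0.4925, 0.1846, 0.0177]
orientation: [0.718, 0.696, 0.001, 0.001]
force: [-0.0, 1.1, 0.1]
opening: 0.06
```

```bash
python3 d.py .491 .184 .018 -2
```

```text
t 26.85 tcp [0.4925 0.1846 0.0177] jaw -1.73 tilt [ 0.0031  0.001  -1.    ] F [-0.03  1.15  0.09] T [ 0.05   0.006 -0.058] open 60.03 q7 -0.893
(array([-0.63, -1.46, -0.31]), array([ 0.0031, -0.0011,  0.0048]))
```

{"name": "step_arm", "arguments": {
  "motion": [
    [[0,0,-4,0,0,0],[0,0,-8,0,0,0],[0,0,-12,0,0,0],[0,0,-20,0,0,0],[0,0,-25,0,0,0],[0,0,-30,0,0,0],[0,0,-30,0,0,0],[0,0,-30,0,0,0]]
  ],
  "gripper": 60
}}

```text
t: 27.65
tcp_pos: [0.4893, 0.1841, 0.1843]
orientation: [0.717, 0.697, -0.001, -0.001]
force: [0.1, 1.3, -0.7]
opening: 0.0604
```

```bash
python3 d.py .35 -.3 .25 -2
```

```text
t 27.65 tcp [0.4893 0.1841 0.1843] jaw -1.61 tilt [-0.0024 -0.     -1.    ] F [ 0.11  1.26 -0.67] T [-0.013  0.003  0.   ] open 60.42 q7 -0.717
(array([-487.83, -125.84,  -65.35]), array([-0.0024,  0.0001,  0.0068]))
```

Raise further and swing aside to see the tray from above.

{"name": "step_arm", "arguments": {
  "motion": [
    [[0,0,-25,0,0,0],[-10,-5,-25,0,0,0],[-25,-8,-20,0,0,0],[-25,-8,-10,0,0,0],[-25,-8,0,0,0,0],[-25,-8,0,0,0,0],[-25,-8,0,0,0,0],[-20,-5,0,0,0,0]]
  ]
}}

```text
t: 28.45
tcp_pos: [0.4336, 0.0317, 0.2812]
orientation: [0.713, 0.701, 0.007, 0.004]
force: [0.6, -0.3, -0.1]
opening: 0.0602
```

```bash
python3 - <<'E'
from d import *
state()
a=snap('side','side5.png')['color'];b=snap('top','top5.png')['color']
cv2.imwrite('pics/s5.png',np.hstack([cv2.resize(a,(400,300)),cv2.resize(b,(400,300))]))
c=dict(np.load('pics/side5.png.npz'));P=pts(c);z=P[...,2]
d=np.hypot(P[...,0]-.4917,P[...,1]-.184)
for lo,hi in((.03,.07),(.0,.02)):
    pass
m=(d<.075)&(d>.025)&(z<.03)
A=np.c_[P[m][:,:2],np.ones(m.sum())]; print('plane',np.linalg.lstsq(A,P[m][:,2],rcond=None)[0])
m=(d<.03)&(z>.046)&(z<.06);print('hub top',m.sum(),P[m].mean(0) if m.any() else '')
E
```

```text
t 28.45 tcp [0.4336 0.0317 0.2812] jaw -1.02 tilt [ 0.0151  0.0042 -0.9999] F [ 0.59 -0.3  -0.09] T [ 0.016 -0.007  0.015] open 60.23 q7 -0.236
plane [-0.00387048  0.00461659  0.00932206]
hub top 105 [0.48958617 0.18034193 0.05140764]
```

View pics/s5.png

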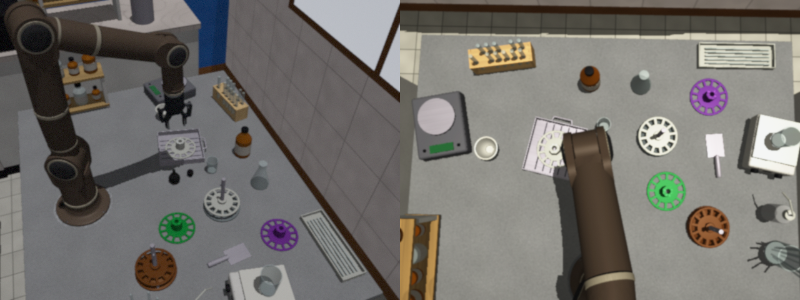

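The plate lies flat in the tray, at about (180,147) in the side panel. Its hub top is at 51 mm (52 expected), it is level, and the gripper is well clear. I'll let the arm settle and hand in.

{"name": "step_arm", "arguments": {
  "motion": [
    [[0,0,0,0,0,0],[0,0,0,0,0,0],[0,0,0,0,0,0],[0,0,0,0,0,0],[0,0,0,0,0,0],[0,0,0,0,0,0],[0,0,0,0,0,0],[0,0,0,0,0,0]]
  ]
}}

```text
t: 29.35
tcp_pos: [0.434, 0.0347, 0.2825]
orientation: [0.712, 0.702, 0.008, 0.004]
force: [-0.3, -0.1, -0.0]
opening: 0.0597
```

```bash
python3 -c "
from d import *
state(); print(env.sign_off())"
```

```text
t 29.35 tcp [0.434  0.0347 0.2825] jaw -0.87 tilt [ 0.0164  0.0047 -0.9999] F [-0.3  -0.05 -0.03] T [-0.047  0.044 -0.007] open 59.72 q7 -0.239
the job is handed in; nothing more can be done
None
```

The upper plate is off the stand and lying hub up in the draining tray. I handed the job in at 29.4 s.

- **Unlocking:** I gripped the hub across two flats and turned it anticlockwise. The stop showed at about 68° of turn, with 0.30 N m at the wrist. I then backed off about 6° to unload it, to roughly where the stop begins.
- **Lifting off:** I drew the plate straight up off the rod. The largest force I read during the lift was about 3 N, roughly 2 N of it the plate's weight.
- **Setting down:** I lowered it until the tray floor carried the weight, then opened the fingers and moved clear.

**Last checks:**
- The hub top measured 51 mm above the bench, against 52 mm expected. The plate's top face came out level to within 0.3°.
- The plate is near the middle of the tray, and the gripper was touching nothing.
- The other things on the bench look unmoved in the final pictures. I checked that by eye only.

**Disagreement:** the two cameras differed by about 5 mm in y. I used a value near their average, and the near-zero side force when the fingers closed on the hub supported it. Wrist readings were only taken at the end of each call, so a brief peak in between would not have shown.

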